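# Unclip the air wand from its bench coupling and stow it in its rest

### The arm

A 6-joint arm with a two-finger parallel gripper is mounted at the origin on the work surface. World frame = base frame: x ahead of the robot, y to its left, z up, the work surface at z = 0. Lengths are in m, angles in rad, forces in N, time in s.
With the tool pointing down it reaches from about 0.35 to 0.775 m from the base axis. Payload 7.3 kg.
Tool frame: the origin (TCP) lies on the front face of the gripper's body, between the roots of the fingers; the fingertips stand 66 mm ahead of it and the grasp point (between the pads) lies 47 mm ahead of it; z points along the fingers, y is the direction in which the jaws open and shut (so a half turn about z gives the same grasp; the last joint's range is limited). The gripper opens to 92 mm and grips with 3 to 60 N. Pads are 19 mm wide; open, the fingers measure 130 mm over their backs; the gripper's body (75 mm by 190 mm) begins 47 mm behind the grasp point.
Start: joints at [-1.303, 0.342, 1.524, -0, 1.275, -0.146], TCP at [0.211, -0.481, 0.292] pointing down, gripper open.
Joint ranges: [-2.53, 2.53], [-0.77, 2.02], [0.04, 2.7], [-1, 4.14], [0.28, 2.66], [-3.11, 3.11]. Speed limits (rad/s): [2.57, 2.57, 3.14, 3.14, 3.14, 3.14].

### API

Orientations are given as [roll, pitch, yaw] about the fixed x, y, z axes, in that order (R = Rz(yaw) Ry(pitch) Rx(roll)).
In Python, from cell import observe, read_camera, hand_in, search_frame, tip_of gives the robot as it stands. The module is installed in compiled form; this text tells all that it offers.
- The arm moves only by the tool apply_moves, never from a script. Its argument "motion" is a list of rows, each an object with "offset": the shift along the tool's x, y, z in mm, a list of three; "rotation": the turn, a rotation vector about the tool's x, y, z in rad, a list of three. In form: [{"offset": [x, y, z], "rotation": [rx, ry, rz]}, ...]. A call has 1 to 12 rows; each row shifts and turns the pose as measured when the row begins, along the tool's axes as they then stand; what a row does not reach is not made up. A row lasts 1/12 s, in which the tool goes at most 41.7 mm and 7.16 degrees, less where a joint would pass 70% of its speed; a pose out of reach is approached as far as the arm can. A call with a gripper value outside its range is refused whole. "grip" is the closure, from 0 (fully open) to 1 (shut), set as the call begins (left out, the last holds). The fingers move at their own pace and stop on an object; "grip_force" is the grip in N (left out, the last holds). Time passes only in rows, so rows that do not move let the fingers close. It gives the time, the measured TCP pose, the force and the opening at its end, in the units of the state.
- observe(): the state, without advancing time (a new reading comes with each control period).
- read_camera(name): name is "side" or "top"; returns a dict with "img" (400x640x3 uint8, red, green, blue), "camera_matrix" (3x3 intrinsics, pixels), "R" (3x3) and "t" (3): a world point X has camera coordinates R X + t. Camera axes: x right, y down, z forward; pixel columns grow to the right and rows downward; lengths in m; the calibration is good to about 2 mm. A picture is of the moment at which its call begins. There is no depth.
- hand_in(): hands the job in, once; it reports no verdict.
Trained networks look in a picture, given as the dict that the camera call returned (one of the last four; its "shot" number tells which), for a name from the list of things; names that differ only in an ending like _2 or _b are one class to them, and where a whole thing is asked for, a point or a joint stands for the part that bears it (a point fixed in the world has none). Each returns a list of dicts, best first, with "score" (0 to 1); they miss things now and then, are a little off and sometimes report something else, mostly with a low value. They report only what shows in the picture. A call takes as long as a camera call. They do not tell look-alikes from the thing itself.
- search_frame(query, picture): "location" ([x, y, z] in m, in world coordinates, good to about 4 mm: the middle of the surface that is visible of it).
- tip_of(query, picture): "location" ([x, y, z] in m, in world coordinates, good to about 4 mm: a listed point, or the origin of a listed thing).
The state is a dict: "time": time; "qpos": joint angles; "qvel": joint speeds; "joint_efforts": joint torques, N m; "tool_pos": TCP position; "tool_rot": TCP orientation; "contact_force": force on the tool from outside, world axes, zero at the start; "torque": the same for the moment, N m; "opening": finger opening in m.
Only numpy, scipy, OpenCV 4.12 (cv2) and the standard library are available. Lean on these libraries where they do the work, as an engineer would, in place of code of your own. Each camera call takes 0.05 s, during which the arm holds its last target.

### The job

Take the air wand off the bench air station: hold the spring release paddle down while you draw the wand straight out of its socket, pressing gently and never forcing the latch. Then lay the wand level in the two V-forks of the empty rest, centred on it, and let go; leave the other things on the bench where they are.

Things in the scene. Friction and masses are not known exactly. Their poses are not given: they have to be found in the camera images.
- wand_mid (a point): Air wand, 226 mm long, 0.17-0.34 kg; point on its axis at the grip's middle (about its centre of mass). Along its x, in mm: black grip -45 to 45 (22 wide, 26 high, flat sides), steel flange 45 to 51 (22 wide, reaching 20 below the axis), brass plug dia 16 from 51 to 91, steel tube dia 12 from -45 to -135. Starts level, plug latched fully into the station's socket, x pointing into the socket.
- station: Fixed bench air station. Origin under the middle of its 240 x 100 x 12 mm base; x runs along the wand into the socket, z up; the docked grip's middle is 80 mm above the origin. Socket block at x 52 to 114, 60 wide, 108 high, gauge on top to 123. Prong post at x -120 to -108, 88 high, carries the tube, open above; the grip would meet it after 63 of pull. Not to be loaded beyond 25 N.
- socket (a point): Centre of the socket's mouth, 52 mm along station x and 80 above the bench. Square bore 19 mm wide, 42 deep, loose on the plug. A latch tooth under the wand, in front of its flange, blocks it after 1 mm of pull until the release paddle is held down. Draw the wand out level along station -x: the tooth is passed after 15 mm, the plug is out after 41 mm.
- paddle_zone (a point): On the docked wand's axis, 12.5 mm before the grip's middle, over the grey forked release paddle: two flat ears, each side of the grip, |y| 14 to 44 mm, 75 long (station x -50 to 25). Ear tops lie from 2 mm above to 18 below this point, varying, not in the readings: feel for them. Pressing one or both: 4 N to start, 9.5 N at 4.5 mm (tooth clear), 13.5 N at 8 mm (hard stop); springs back.
- rest: Fixed empty wand rest: wooden base 200 x 70 x 10 mm with two steel V-forks (45-degree sides, about 55 wide at the mouth, 10 thick), open above. Origin on the bench under the V line, x along it, z up. Fork at x -90 is for the tube (top 71 high), fork at x 71 for the plug (top 68 high). Not to be loaded beyond 60 N.
- rest_mid (a point): The place for the middle of the wand's grip: on the rest's V line, 55 above the bench, where the axis of a wand laid in both forks lies.
- tape: Bystander: cardboard tape core standing on its end, 90 mm diameter, 48 high, hollow; origin under its centre.
- carton: Bystander: closed carton 90 x 110 x 80 mm; origin under its centre.
- bottle: Bystander: white bottle 50 mm diameter, 110 high; origin under its centre.
There are look-alikes about, which are no part of the job. What is shaped like the part that bears wand_mid but green or orange is not meant.

How it is judged:
On the way:
1. the wand is drawn straight out of the socket (x of wand_mid in the frame of station below -0.036 m and z of wand_mid in the frame of station below 0.11 m), for 0.05 s.
At the end, for the whole second after the job is handed in: The wand lies at rest in both V-forks: the middle of its grip within 16 mm (horizontally) of rest_mid, within 6 mm of the V line sideways and in height, its axis within 0.08 rad of the rest's (horizontal distance between wand_mid and rest_mid below 0.016 m and z of wand_mid in the frame of rest_mid between -0.006 and 0.006 m and y of wand_mid in the frame of rest_mid between -0.006 and 0.006 m and angle between the x axis of wand_mid and the x axis of rest, either way round below 0.08 rad and linear speed of wand below 0.02 m/s); the robot touches nothing.
It fails at once if the station (block, latch or paddle) is loaded with more than 25 N (contact force between station and anything else above 25 N).
It fails at once if the rest is loaded with more than 60 N (contact force between rest and anything else above 60 N).
It fails at once if a bystander is moved more than 20 mm (distance of any of tape, carton, bottle from where it was at the start of the episode above 0.02 m).
It also fails if it takes over 48 s, if anything falls off the work surface, if the arm or the gripper's body presses on something with over 40 N, if the wrist force passes 120 N, or if a joint passes its speed limit or range.

## Working session

There is one attempt and no reset: what is moved stays moved. The work goes in short steps, Python scripts to look and compute and a tool call to move; the robot and the scene stay as the last step left them, time stands still between calls to the robot, and variables do not carry over. Pictures are saved under pics/ and viewed, and the job is handed in when it is done.

Besides the shell and the picture viewer there is one more tool, called after "Call:" as name(argument=value, ...), one argument or row to a line, values as JSON. apply_moves: Moves the arm, as the interface text tells. Its arguments: {"type":"object","properties":{"motion":{"type":"array"},"grip":{"type":"number"},"grip_force":{"type":"number"}},"required":["motion"]}

```bash
mkdir -p pics
cat > h.py <<'E'
from cell import *
import numpy as np, cv2
np.set_printoptions(precision=4,suppress=True)
def proj(p,X):
    c=np.array(p["R"])@np.array(X)+np.array(p["t"]); u=np.array(p["camera_matrix"])@c; return u[:2]/u[2]
E
python3 - <<'E'
from h import *
s=observe(); print(s)
for n in("side","top"):
    p=read_camera(n); cv2.imwrite(f"pics/{n}0.png",p["img"][:,:,::-1])
    print(n,np.array(p["camera_matrix"]),-np.array(p["R"]).T@np.array(p["t"]))
    for q in["wand_mid","station","socket","paddle_zone","rest","rest_mid","tape","carton","bottle"]:
        print(q,[(np.round(d["location"],4).tolist(),round(d["score"],2)) for d in tip_of(q,p)[:4]])
E
```

```text
{'time': 0.0, 'qpos': array([-1.303 ,  0.3427,  1.525 ,  0.    ,  1.2754, -0.146 ]), 'qvel': array([ 0.0023, -0.0016,  0.0004,  0.0004, -0.0002,  0.0007]), 'joint_efforts': array([ -0.0004, -43.1237, -24.4224,   0.0718,   0.0559,  -0.0002]), 'tool_pos': array([ 0.211 , -0.4804,  0.2915]), 'tool_rot': array([-3.14  , -0.0002,  0.4138]), 'contact_force': array([-0.1362, -0.1329, -0.2321]), 'torque': array([0.0125, 0.0326, 0.0036]), 'opening': 0.09130844157196771}
side [[484.9637   0.     320.5913]
 [  0.     484.9637 195.5324]
 [  0.       0.       1.    ]] [0.3345 0.8298 0.944 ]
wand_mid [([0.3111, -0.3174, 0.0189], 0.97), ([0.5734, -0.4249, 0.0102], 0.87), ([0.777, 0.2326, 0.0141], 0.77), ([0.5665, -0.2126, 0.0808], 0.56)]
station [([0.5651, -0.2072, 0.0033], 0.96), ([0.4941, 0.1726, 0.0552], 0.61)]
socket [([0.6167, -0.1994, 0.083], 0.78)]
paddle_zone [([0.5484, -0.2065, 0.0829], 0.68)]
rest [([0.4997, 0.1775, 0.0027], 0.93), ([0.4966, 0.1732, 0.0517], 0.56)]
rest_mid [([0.4939, 0.1751, 0.0546], 0.76)]
tape [([0.5112, 0.0009, -0.0011], 0.9)]
carton [([0.4921, 0.1755, 0.0556], 0.64), ([0.7415, -0.0034, 0.0022], 0.58)]
bottle [([0.6199, -0.011, -0.0004], 0.82)]
top [[488.5163   0.     319.1569]
 [  0.     488.5163 205.8923]
 [  0.       0.       1.    ]] [ 0.3869 -0.0724  1.1796]
wand_mid [([0.5785, -0.4262, 0.0167], 0.97), ([0.5622, -0.2083, 0.078], 0.91), ([0.7791, 0.2307, 0.0143], 0.83), ([0.3131, -0.3128, 0.013], 0.62)]
station [([0.5648, -0.209, -0.0014], 0.74)]
socket [([0.6155, -0.2029, 0.082], 0.7)]
paddle_zone [([0.553, -0.2029, 0.0825], 0.65)]
rest [([0.4998, 0.1734, 0.0029], 0.77)]
rest_mid [([0.4953, 0.1764, 0.0562], 0.8)]
tape [([0.5107, 0.0015, 0.0016], 0.74)]
carton [([0.7408, -0.0081, -0.0047], 0.62)]
bottle [([0.6234, -0.0118, 0.0041], 0.76)]
```

View pics/side0.png

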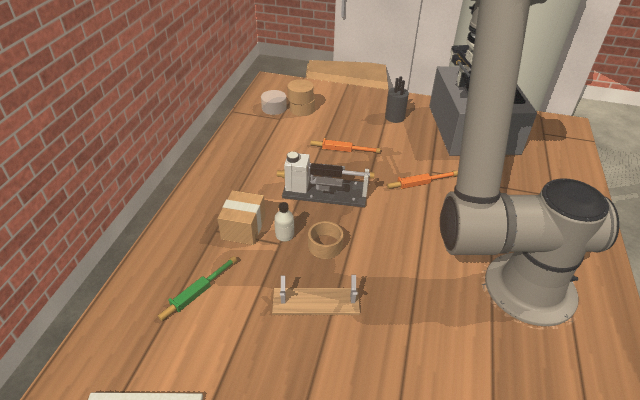

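View pics/top0.png

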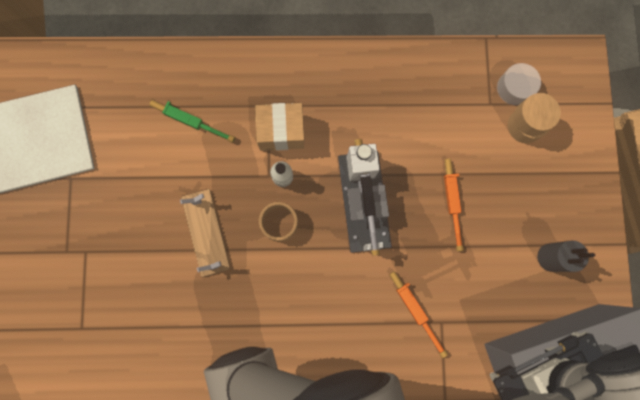

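```bash
cat > ov.py <<'E'
from h import *
def T(x,y,yaw): 
    c,s=np.cos(yaw),np.sin(yaw)
    return lambda P: np.array([x+c*P[0]-s*P[1], y+s*P[0]+c*P[1], P[2]])
def box(x0,x1,y0,y1,z0,z1):
    v=[(a,b,c) for a in(x0,x1) for b in(y0,y1) for c in(z0,z1)]
    return [(v[i],v[j]) for i in range(8) for j in range(i) if sum(p!=q for p,q in zip(v[i],v[j]))==1]
def draw(p,segs,out,crop,k=5):
    x0,y0,x1,y1=crop
    im=cv2.resize(p["img"][y0:y1,x0:x1,::-1].copy(),None,fx=k,fy=k,interpolation=cv2.INTER_CUBIC)
    for a,b,col in segs:
        q=[tuple(int(v) for v in ((proj(p,X)+.5-[x0,y0])*k)) for X in(a,b)]
        cv2.line(im,q[0],q[1],col,1,cv2.LINE_AA)
    cv2.imwrite(out,im)
E
cat > fit.py <<'E'
from ov import *
import sys
tag=sys.argv[1]; sx,sy,sw,rx,ry,rw=map(float,sys.argv[2:8])
S=T(sx,sy,sw);R=T(rx,ry,rw)
ss=[(S(a),S(b),c) for bx,c in((box(-.12,.12,-.05,.05,0,.012),(0,0,255)),(box(.052,.114,-.03,.03,.012,.108),(0,255,0)),(box(-.12,-.108,-.012,.012,.012,.088),(255,0,0)),(box(-.045,.045,-.011,.011,.067,.093),(0,255,255))) for a,b in bx]
rs=[(R(a),R(b),c) for bx,c in((box(-.1,.1,-.035,.035,0,.01),(0,0,255)),(box(-.095,-.085,-.0275,.0275,.01,.071),(0,255,0)),(box(.066,.076,-.0275,.0275,.01,.068),(255,0,0))) for a,b in bx]
for n,cs,cr in(("top",(320,130,420,260),(170,180,240,285)),("side",(270,140,390,215),(260,265,370,325))):
    p=read_camera(n)
    draw(p,ss,f"pics/{tag}_{n}_s.png",cs,5 if n=="side" else 4);draw(p,rs,f"pics/{tag}_{n}_r.png",cr)
E
python3 fit.py a 0.565 -0.208 0.12 0.4998 0.1755 0.25
cd pics; python3 -c "
import cv2,numpy as np
L=[cv2.imread(f'a_{n}.png') for n in('top_s','top_r')]
for a in L: print(a.shape)
"
```

```text
(520, 400, 3)
(525, 350, 3)
```

View pics/a_top_s.png

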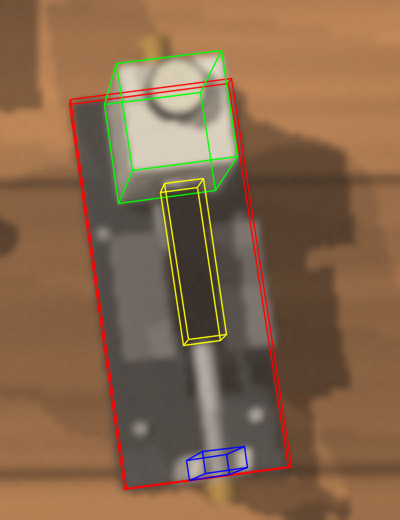

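View pics/a_side_s.png

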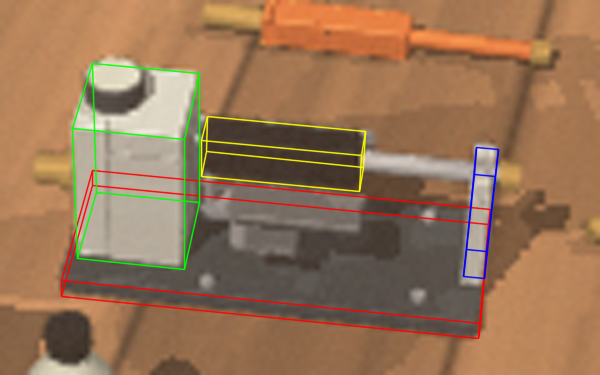

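View pics/a_top_r.png

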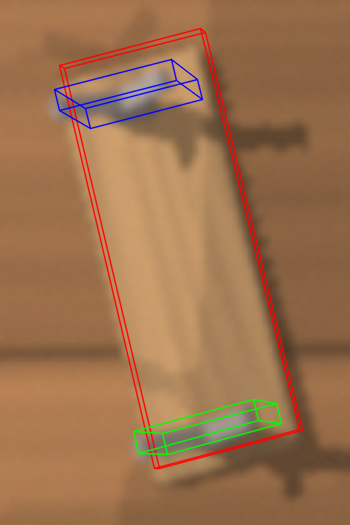

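View pics/a_side_r.png

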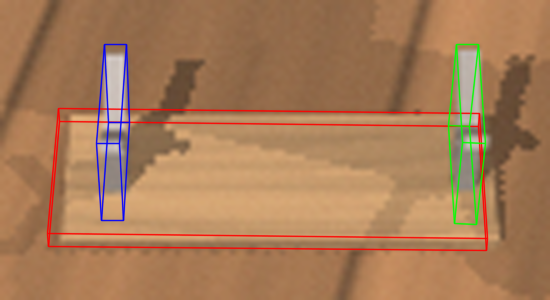

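```bash
cat > fit2.py <<'E'
from ov import *
import sys
tag=sys.argv[1]; sx,sy,sw,rx,ry,rw=map(float,sys.argv[2:8])
S=T(sx,sy,sw);R=T(rx,ry,rw)
g=box(-.045,.045,-.011,.011,.067,.093)+[((-.135,.006,.08),(-.045,.006,.08)),((-.135,-.006,.08),(-.045,-.006,.08))]
ss=[(S(a),S(b),(0,255,255)) for a,b in g]+[(S(a),S(b),(0,255,0)) for a,b in box(.052,.114,-.03,.03,.108,.108)+box(-.12,.12,-.05,.05,.012,.012)]
rs=[]
for fx,top,vb in((-.09,.071,.0465),(.071,.068,.0437)):
  for dx in(-.005,.005):
    h=top-vb; P=[(fx+dx,-.0275,.01),(fx+dx,-.0275,top),(fx+dx,-h,top),(fx+dx,0,vb),(fx+dx,h,top),(fx+dx,.0275,top),(fx+dx,.0275,.01)]
    rs+=[(R(a),R(b),(0,255,0)) for a,b in zip(P,P[1:])]
rs+=[(R(a),R(b),(0,0,255)) for a,b in box(-.105,.095,-.035,.035,0.01,.01)]
for n,cs,cr in(("top",(335,140,395,260),(170,185,240,285)),("side",(270,140,390,215),(260,265,370,325))):
    p=read_camera(n)
    draw(p,ss,f"pics/{tag}_{n}_s.png",cs,5);draw(p,rs,f"pics/{tag}_{n}_r.png",cr,5)
L=[cv2.imread(f"pics/{tag}_{n}.png") for n in("top_s","top_r")]
H=max(a.shape[0] for a in L); cv2.imwrite(f"pics/{tag}_T.png",np.hstack([cv2.copyMakeBorder(a,0,H-a.shape[0],0,8,0) for a in L]))
L=[cv2.imread(f"pics/{tag}_{n}.png") for n in("side_s","side_r")]
W=max(a.shape[1] for a in L); o=np.vstack([cv2.copyMakeBorder(a,0,6,0,W-a.shape[1],0) for a in L]); cv2.imwrite(f"pics/{tag}_S.png",cv2.resize(o,None,fx=.85,fy=.85))
E
python3 fit2.py b 0.5645 -0.2085 0.11 0.4972 0.1757 0.25
```

```text
(no output)
```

View pics/b_T.png

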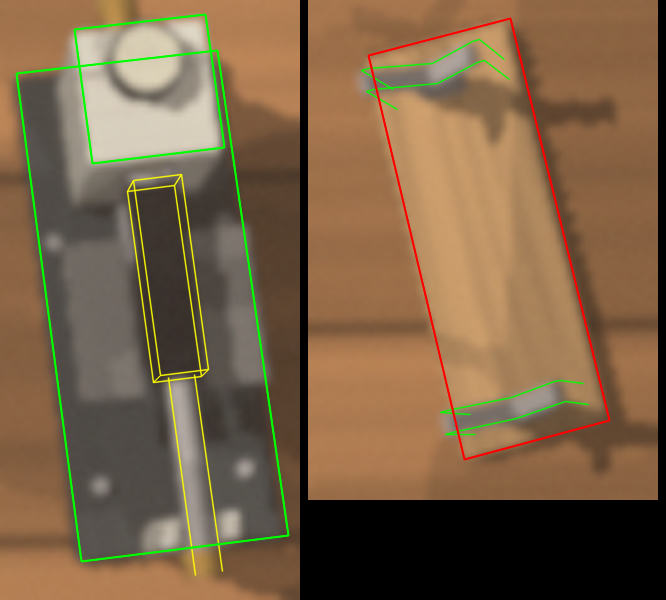

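View pics/b_S.png

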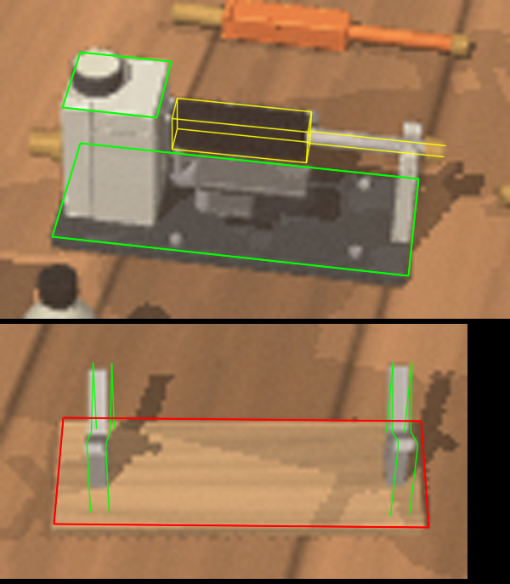

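Call:
apply_moves(
  motion=[
    {"offset": [36, -9, 0], "rotation": [0, 0, 0]},
    {"offset": [36, -9, 0], "rotation": [0, 0, 0]},
    {"offset": [36, -9, 0], "rotation": [0, 0, 0]},
    {"offset": [36, -9, 0], "rotation": [0, 0, 0]},
    {"offset": [36, -9, 0], "rotation": [0, 0, 0]},
    {"offset": [36, -9, 0], "rotation": [0, 0, 0]},
    {"offset": [36, -9, 0], "rotation": [0, 0, 0]},
    {"offset": [36, -9, 0], "rotation": [0, 0, 0]},
    {"offset": [36, -9, 0], "rotation": [0, 0, 0]},
    {"offset": [36, -9, 0], "rotation": [0, 0, 0]},
    {"offset": [36, -9, 0], "rotation": [0, 0, 0]},
    {"offset": [33, -9, 0], "rotation": [0, 0, 0]},
  ],
  grip=0.56,
)

```text
time: 2.2
tool_pos: [0.5718, -0.2039, 0.2916]
tool_rot: [3.137, 0.002, 0.4]
contact_force: [0.4, -1.1, 0.6]
opening: 0.0408
```

Call:
apply_moves(
  motion=[
    {"offset": [0, 0, 10], "rotation": [0, 0, 0.1]},
    {"offset": [0, 0, 10], "rotation": [0, 0, 0.1]},
    {"offset": [0, 0, 10], "rotation": [0, 0, 0.1]},
    {"offset": [0, 0, 0], "rotation": [0, 0, 0]},
  ],
)

```text
time: 2.53
tool_pos: [0.5784, -0.1963, 0.2598]
tool_rot: [3.138, -0.003, 0.098]
contact_force: [-1.0, 0.3, -0.4]
opening: 0.0404
```

```bash
cat > to.py <<'E'
# usage: to.py x y z yaw : tool-frame offset (mm) and rotvec to reach the target
from h import *
import sys
from scipy.spatial.transform import Rotation as Ro
x,y,z,yaw=map(float,sys.argv[1:5]); s=observe()
A=Ro.from_euler('xyz',s["tool_rot"]); B=Ro.from_euler('xyz',[np.pi,0,yaw])
print("t",s["time"],"pos",s["tool_pos"],"rot",s["tool_rot"],"F",s["contact_force"],"open",s["opening"])
print("off mm",A.inv().apply(np.array([x,y,z])-s["tool_pos"])*1e3,"rot",(A.inv()*B).as_rotvec())
E
python3 to.py 0.5605 -0.2074 0.2 0.105
```

```text
t 2.5333 pos [ 0.5784 -0.1963  0.2598] rot [ 3.1381 -0.0029  0.0983] F [-0.9671  0.3369 -0.4441] open 0.040449693949523975
off mm [-19.0724   9.0824  59.7904] rot [ 0.0035 -0.0029 -0.0067]
```

Call:
apply_moves(
  motion=[
    {"offset": [-7, 3, 20], "rotation": [0.003, -0.003, -0.006]},
    {"offset": [-6, 3, 20], "rotation": [0, 0, 0]},
    {"offset": [-6, 3, 20], "rotation": [0, 0, 0]},
    {"offset": [0, 0, 0], "rotation": [0, 0, 0]},
    {"offset": [0, 0, 0], "rotation": [0, 0, 0]},
  ],
)

```text
time: 2.95
tool_pos: [0.5611, -0.2081, 0.2007]
tool_rot: [3.139, -0.003, 0.119]
contact_force: [0.2, -0.2, 1.0]
opening: 0.0403
```

```bash
python3 to.py 0.5605 -0.2074 0.17 0.105
python3 - <<'E'
from ov import *
p=read_camera("top"); draw(p,[],"pics/c1.png",(320,120,420,260),4)
p=read_camera("side"); draw(p,[],"pics/c2.png",(250,100,390,220),5)
E
```

```text
t 2.95 pos [ 0.5611 -0.2081  0.2007] rot [ 3.1394 -0.0032  0.1192] F [ 0.1801 -0.1782  1.0304] open 0.04028074831121434
off mm [-0.652  -0.8355 30.7237] rot [ 0.0022 -0.0032  0.0142]
```

View pics/c2.png

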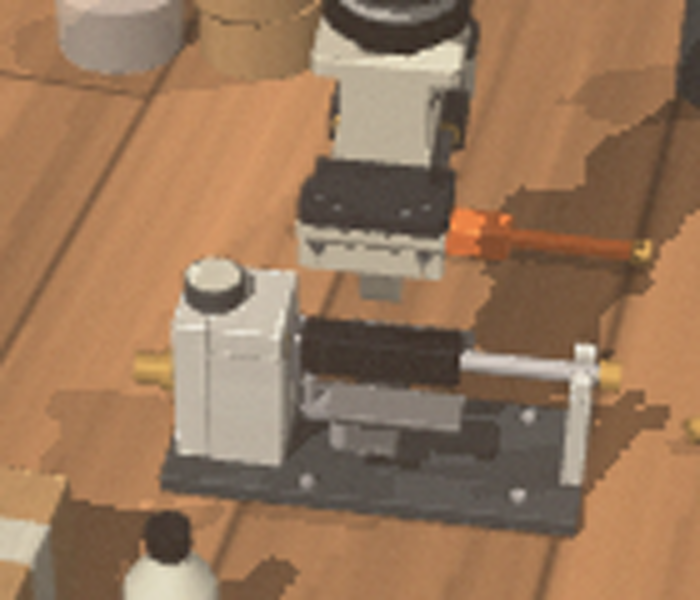

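View pics/c1.png

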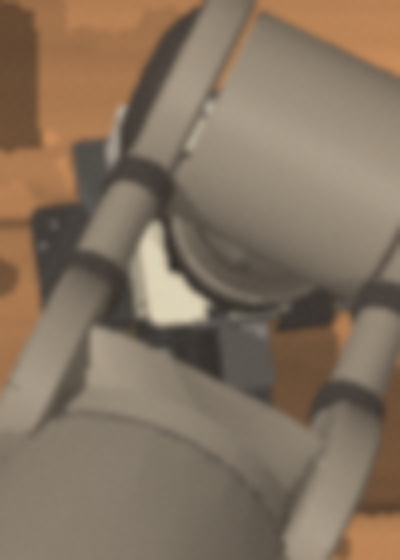

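Call:
apply_moves(
  motion=[
    {"offset": [0, 0, 15], "rotation": [0.002, -0.003, 0.014]},
    {"offset": [0, -1, 15], "rotation": [0, 0, 0]},
    {"offset": [0, 0, 12], "rotation": [0, 0, 0]},
    {"offset": [0, 0, 6], "rotation": [0, 0, 0]},
    {"offset": [0, 0, 0], "rotation": [0, 0, 0]},
  ],
)

```text
time: 3.47
tool_pos: [0.5665, -0.2084, 0.1602]
tool_rot: [3.133, -0.014, 0.108]
contact_force: [-1.0, -1.0, 0.1]
opening: 0.0405
```

```bash
python3 to.py 0.5605 -0.2074 0.148 0.105
```

```text
t 3.4667 pos [ 0.5665 -0.2084  0.1602] rot [ 3.1328 -0.0138  0.1083] F [-0.9524 -1.015   0.0754] open 0.040513426768857844
off mm [-5.9786 -1.7381 12.0976] rot [ 0.0088 -0.0138  0.0032]
```

Call:
apply_moves(
  motion=[
    {"offset": [-6, -1.5, 4], "rotation": [0.009, -0.014, 0.003]},
    {"offset": [0, 0, 0], "rotation": [0, 0, 0]},
  ],
)

```text
time: 3.63
tool_pos: [0.5609, -0.2077, 0.1578]
tool_rot: [3.141, -0.001, 0.106]
contact_force: [0.8, 0.4, -0.0]
opening: 0.0399
```

```bash
python3 to.py 0.5605 -0.2074 0.148 0.105
```

```text
t 3.6333 pos [ 0.5609 -0.2077  0.1578] rot [ 3.1411 -0.0009  0.1061] F [ 0.8498  0.3828 -0.0377] open 0.039883686168764594
off mm [-0.4111 -0.3094  9.7778] rot [ 0.0005 -0.0009  0.0011]
```

Call:
apply_moves(
  motion=[
    {"offset": [0, 0, 4], "rotation": [0, 0, 0]},
    {"offset": [0, 0, 3], "rotation": [0, 0, 0]},
    {"offset": [0, 0, 0], "rotation": [0, 0, 0]},
  ],
)

```text
time: 3.88
tool_pos: [0.5617, -0.2082, 0.1524]
tool_rot: [3.139, -0.004, 0.106]
contact_force: [-0.4, -0.7, 0.1]
opening: 0.0405
```

Call:
apply_moves(
  motion=[
    {"offset": [0, 0, 2], "rotation": [0, 0, 0]},
    {"offset": [0, 0, 0], "rotation": [0, 0, 0]},
  ],
)

```text
time: 4.05
tool_pos: [0.5618, -0.2082, 0.1505]
tool_rot: [3.139, -0.004, 0.106]
contact_force: [-0.4, 0.2, -0.1]
opening: 0.0403
```

Call:
apply_moves(
  motion=[
    {"offset": [0, 0, 2], "rotation": [0, 0, 0]},
    {"offset": [0, 0, 0], "rotation": [0, 0, 0]},
  ],
)

```text
time: 4.22
tool_pos: [0.5619, -0.2083, 0.1484]
tool_rot: [3.139, -0.004, 0.106]
contact_force: [0.7, -0.4, -0.0]
opening: 0.0406
```

Call:
apply_moves(
  motion=[
    {"offset": [-1, -0.5, 2], "rotation": [0.002, -0.004, 0]},
    {"offset": [0, 0, 0], "rotation": [0, 0, 0]},
  ],
)

```text
time: 4.38
tool_pos: [0.5608, -0.2079, 0.1462]
tool_rot: [3.141, -0.0, 0.106]
contact_force: [-0.2, -0.2, -0.4]
opening: 0.0399
```

Call:
apply_moves(
  motion=[
    {"offset": [0, 0, 2], "rotation": [0, 0, 0]},
    {"offset": [0, 0, 0], "rotation": [0, 0, 0]},
  ],
)

```text
time: 4.55
tool_pos: [0.5608, -0.2078, 0.1439]
tool_rot: [3.141, 0.0, 0.106]
contact_force: [-0.1, 0.4, 0.1]
opening: 0.0405
```

Call:
apply_moves(
  motion=[
    {"offset": [0, 0, 2], "rotation": [0, 0, 0]},
    {"offset": [0, 0, 0], "rotation": [0, 0, 0]},
  ],
)

```text
time: 4.72
tool_pos: [0.5608, -0.2078, 0.1417]
tool_rot: [3.141, 0.0, 0.106]
contact_force: [0.9, -0.6, 0.2]
opening: 0.0406
```

Call:
apply_moves(
  motion=[
    {"offset": [0, 0, 2], "rotation": [0, 0, 0]},
    {"offset": [0, 0, 0], "rotation": [0, 0, 0]},
  ],
)

```text
time: 4.88
tool_pos: [0.5608, -0.2079, 0.1395]
tool_rot: [3.141, 0.0, 0.106]
contact_force: [-0.2, -0.3, 0.5]
opening: 0.04
```

Call:
apply_moves(
  motion=[
    {"offset": [0, 0, 2], "rotation": [0, 0, 0]},
    {"offset": [0, 0, 0], "rotation": [0, 0, 0]},
  ],
)

```text
time: 5.05
tool_pos: [0.5608, -0.2078, 0.1372]
tool_rot: [3.141, 0.0, 0.106]
contact_force: [0.7, -0.3, -0.3]
opening: 0.0407
```

Call:
apply_moves(
  motion=[
    {"offset": [0, 0, 2], "rotation": [0, 0, 0]},
    {"offset": [0, 0, 0], "rotation": [0, 0, 0]},
  ],
)

```text
time: 5.22
tool_pos: [0.5608, -0.2079, 0.135]
tool_rot: [3.141, 0.0, 0.106]
contact_force: [0.5, 0.4, -0.8]
opening: 0.0404
```

Call:
apply_moves(
  motion=[
    {"offset": [0, 0, 0], "rotation": [0, 0, 0]},
    {"offset": [0, 0, 0], "rotation": [0, 0, 0]},
    {"offset": [0, 0, 0], "rotation": [0, 0, 0]},
    {"offset": [0, 0, 0], "rotation": [0, 0, 0]},
  ],
  grip=0.8,
  grip_force=3,
)

```text
time: 5.55
tool_pos: [0.5608, -0.2079, 0.135]
tool_rot: [3.141, -0.0, 0.106]
contact_force: [-0.9, -0.4, -0.8]
opening: 0.0222
```

```bash
python3 to.py 0.5605 -0.2074 0.135 0.105
```

```text
t 5.55 pos [ 0.5608 -0.2079  0.135 ] rot [ 3.141  -0.      0.1061] F [-0.8707 -0.3961 -0.8378] open 0.022157022123423315
off mm [-0.255  -0.5492 -0.0217] rot [ 0.0006 -0.      0.0011]
```

Call:
apply_moves(
  motion=[
    {"offset": [0, 0, 0], "rotation": [0, 0, 0]},
    {"offset": [0, 0, 0], "rotation": [0, 0, 0]},
  ],
  grip=0.71,
)

```text
time: 5.72
tool_pos: [0.5609, -0.2079, 0.1351]
tool_rot: [3.141, -0.0, 0.106]
contact_force: [-0.2, -0.7, 0.3]
opening: 0.026
```

Call:
apply_moves(
  motion=[
    {"offset": [0, 0, 2], "rotation": [0, 0, 0]},
    {"offset": [0, 0, 0], "rotation": [0, 0, 0]},
  ],
)

```text
time: 5.88
tool_pos: [0.5611, -0.2081, 0.1335]
tool_rot: [3.14, -0.001, 0.106]
contact_force: [-1.3, 1.0, 2.6]
opening: 0.0264
```

Call:
apply_moves(
  motion=[
    {"offset": [0, 0, 2], "rotation": [0, 0, 0]},
    {"offset": [0, 0, 0], "rotation": [0, 0, 0]},
  ],
)

```text
time: 6.05
tool_pos: [0.5611, -0.2081, 0.1322]
tool_rot: [3.14, -0.001, 0.106]
contact_force: [-3.2, 0.8, 5.1]
opening: 0.0269
```

Call:
apply_moves(
  motion=[
    {"offset": [0, 0, 2], "rotation": [0, 0, 0]},
    {"offset": [0, 0, 0], "rotation": [0, 0, 0]},
  ],
)

```text
time: 6.22
tool_pos: [0.5612, -0.2081, 0.1311]
tool_rot: [3.14, -0.002, 0.106]
contact_force: [-0.5, 1.7, 6.1]
opening: 0.0267
```

Call:
apply_moves(
  motion=[
    {"offset": [0, 0, 2.5], "rotation": [0, 0, 0]},
    {"offset": [0, 0, 0], "rotation": [0, 0, 0]},
  ],
)

```text
time: 6.38
tool_pos: [0.5612, -0.2081, 0.1299]
tool_rot: [3.139, -0.002, 0.107]
contact_force: [-1.7, 1.1, 8.3]
opening: 0.0268
```

Call:
apply_moves(
  motion=[
    {"offset": [0, 0, 2.5], "rotation": [0, 0, 0]},
    {"offset": [0, 0, 0], "rotation": [0, 0, 0]},
  ],
)

```text
time: 6.55
tool_pos: [0.5611, -0.2081, 0.129]
tool_rot: [3.139, -0.003, 0.107]
contact_force: [-2.6, 1.3, 8.4]
opening: 0.027
```

Call:
apply_moves(
  motion=[
    {"offset": [0, 0, 2.5], "rotation": [0, 0, 0]},
    {"offset": [0, 0, 0], "rotation": [0, 0, 0]},
  ],
)

```text
time: 6.72
tool_pos: [0.5611, -0.208, 0.1284]
tool_rot: [3.138, -0.004, 0.107]
contact_force: [-3.4, 0.7, 9.1]
opening: 0.0267
```

Call:
apply_moves(
  motion=[
    {"offset": [0, 0, 2.5], "rotation": [0, 0, 0]},
    {"offset": [0, 0, 2], "rotation": [0, 0, 0]},
  ],
)

```text
time: 6.88
tool_pos: [0.5611, -0.208, 0.1264]
tool_rot: [3.137, -0.004, 0.107]
contact_force: [-4.1, 1.2, 12.5]
opening: 0.027
```

Call:
apply_moves(
  motion=[
    {"offset": [0, 0, 2], "rotation": [0, 0, 0]},
    {"offset": [0, 0, 2], "rotation": [0, 0, 0]},
  ],
)

```text
time: 7.05
tool_pos: [0.5611, -0.208, 0.1255]
tool_rot: [3.136, -0.005, 0.108]
contact_force: [-6.7, 2.4, 20.1]
opening: 0.0269
```

Call:
apply_moves(
  motion=[
    {"offset": [0, 0, -0.5], "rotation": [0, 0, 0]},
  ],
)

```text
time: 7.13
tool_pos: [0.561, -0.2079, 0.1273]
tool_rot: [3.136, -0.006, 0.108]
contact_force: [-5.1, 1.0, 11.3]
opening: 0.0268
```

Call:
apply_moves(
  motion=[
    {"offset": [0, 0, 0.7], "rotation": [0.002, -0.003, 0]},
  ],
)

```text
time: 7.22
tool_pos: [0.5611, -0.208, 0.1282]
tool_rot: [3.137, -0.004, 0.108]
contact_force: [-3.0, 0.0, 9.2]
opening: 0.0267
```

Call:
apply_moves(
  motion=[
    {"offset": [0, 0, 2.2], "rotation": [0, 0, 0]},
    {"offset": [0, 0, 1.8], "rotation": [0, 0, 0]},
  ],
)

```text
time: 7.38
tool_pos: [0.561, -0.2079, 0.1268]
tool_rot: [3.136, -0.005, 0.108]
contact_force: [-3.5, 1.6, 11.5]
opening: 0.0272
```

Call:
apply_moves(
  motion=[
    {"offset": [0, 0, 1.6], "rotation": [0, 0, 0]},
    {"offset": [0, 0, 1.6], "rotation": [0, 0, 0]},
  ],
  grip=0.9,
  grip_force=10,
)

```text
time: 7.55
tool_pos: [0.5613, -0.2073, 0.1264]
tool_rot: [3.137, -0.007, 0.108]
contact_force: [-5.6, 1.9, 16.5]
opening: 0.0217
```

Call:
apply_moves(
  motion=[
    {"offset": [0, 0, 0.9], "rotation": [0, 0, 0]},
  ],
  grip_force=25,
)

```text
time: 7.63
tool_pos: [0.5613, -0.2072, 0.1267]
tool_rot: [3.136, -0.007, 0.108]
contact_force: [-2.8, 0.9, 8.8]
opening: 0.022
```

Call:
apply_moves(
  motion=[
    {"offset": [0, 0, 1.2], "rotation": [0, 0, 0]},
  ],
)

```text
time: 7.72
tool_pos: [0.5613, -0.2072, 0.1266]
tool_rot: [3.136, -0.007, 0.108]
contact_force: [-3.7, 0.3, 8.5]
opening: 0.0222
```

Call:
apply_moves(
  motion=[
    {"offset": [-2, 0, 1.2], "rotation": [0, 0, 0]},
    {"offset": [-2, 0, 1.2], "rotation": [0, 0, 0]},
  ],
)

```text
time: 7.88
tool_pos: [0.5603, -0.2073, 0.1272]
tool_rot: [3.134, -0.016, 0.108]
contact_force: [3.6, 4.9, 10.0]
opening: 0.0218
```

Call:
apply_moves(
  motion=[
    {"offset": [-1.5, 0, 1.6], "rotation": [0.003, -0.01, 0]},
  ],
)

```text
time: 7.97
tool_pos: [0.5606, -0.2073, 0.1274]
tool_rot: [3.135, -0.012, 0.107]
contact_force: [4.4, 3.1, 7.2]
opening: 0.022
```

Call:
apply_moves(
  motion=[
    {"offset": [-2, 0, 1.5], "rotation": [0.003, -0.005, 0]},
  ],
)

```text
time: 8.05
tool_pos: [0.5605, -0.2074, 0.1275]
tool_rot: [3.137, -0.012, 0.107]
contact_force: [5.1, 2.9, 6.9]
opening: 0.022
```

Call:
apply_moves(
  motion=[
    {"offset": [-1, 0, 2.2], "rotation": [0.002, -0.008, 0]},
  ],
)

```text
time: 8.13
tool_pos: [0.561, -0.2074, 0.1268]
tool_rot: [3.138, -0.008, 0.107]
contact_force: [0.5, 2.8, 7.9]
opening: 0.0216
```

Call:
apply_moves(
  motion=[
    {"offset": [-2.5, 0, 2], "rotation": [0.002, -0.006, 0]},
  ],
)

```text
time: 8.22
tool_pos: [0.5607, -0.2076, 0.1265]
tool_rot: [3.138, -0.008, 0.106]
contact_force: [6.4, 4.8, 9.5]
opening: 0.0219
```

Call:
apply_moves(
  motion=[
    {"offset": [-4, 0, 2], "rotation": [0.002, -0.006, 0]},
  ],
)

```text
time: 8.3
tool_pos: [0.5598, -0.2078, 0.1266]
tool_rot: [3.138, -0.01, 0.106]
contact_force: [9.1, 3.8, 10.6]
opening: 0.0218
```

Run:
```python
from ov import *
p=read_camera("side"); draw(p,[],"pics/d2.png",(280,130,390,210),7)
s=observe();print(s["tool_pos"],s["tool_rot"],s["contact_force"],s["torque"])
```

```text
[ 0.5596 -0.2079  0.1267] [ 3.1377 -0.0102  0.1056] [ 7.2785  3.0556 10.2098] [ 0.8704 -1.0156 -0.1102]
```

View pics/d2.png

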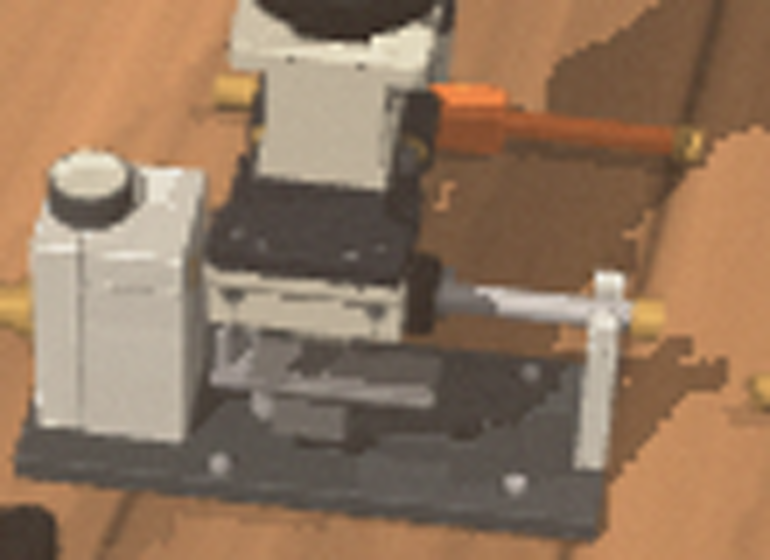

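Call:
apply_moves(
  motion=[
    {"offset": [-4, 0, 2], "rotation": [0.002, -0.006, 0]},
  ],
)

```text
time: 8.43
tool_pos: [0.5588, -0.2082, 0.1269]
tool_rot: [3.137, -0.013, 0.105]
contact_force: [7.7, 4.5, 9.8]
opening: 0.0221
```

Call:
apply_moves(
  motion=[
    {"offset": [-4.5, -0.8, 2], "rotation": [0.004, -0.012, -0.002]},
    {"offset": [-4.5, -0.5, 2], "rotation": [0.003, -0.01, -0.002]},
  ],
)

```text
time: 8.6
tool_pos: [0.5562, -0.2084, 0.1275]
tool_rot: [3.138, -0.009, 0.108]
contact_force: [7.2, 2.7, 7.3]
opening: 0.0217
```

Call:
apply_moves(
  motion=[
    {"offset": [-5, -0.5, 2.6], "rotation": [0.003, -0.01, 0]},
    {"offset": [-5, -0.5, 2.4], "rotation": [0.003, -0.009, 0]},
  ],
)

```text
time: 8.77
tool_pos: [0.5527, -0.2089, 0.1269]
tool_rot: [3.137, -0.008, 0.107]
contact_force: [7.9, 3.9, 8.2]
opening: 0.0221
```

Call:
apply_moves(
  motion=[
    {"offset": [-5, -0.4, 2.4], "rotation": [0.003, -0.009, 0]},
    {"offset": [-5, -0.4, 2.2], "rotation": [0.003, -0.009, 0]},
  ],
)

```text
time: 8.93
tool_pos: [0.5493, -0.2093, 0.1267]
tool_rot: [3.137, -0.008, 0.106]
contact_force: [7.7, 3.7, 9.6]
opening: 0.022
```

Call:
apply_moves(
  motion=[
    {"offset": [-5, -0.8, 2.2], "rotation": [0.004, -0.009, 0]},
    {"offset": [-5, -0.8, 2.2], "rotation": [0.004, -0.009, 0]},
    {"offset": [-5, -0.8, 2.2], "rotation": [0.004, -0.009, 0]},
  ],
)

```text
time: 9.18
tool_pos: [0.5442, -0.2102, 0.1269]
tool_rot: [3.137, -0.008, 0.105]
contact_force: [6.8, 1.4, 8.7]
opening: 0.0222
```

Call:
apply_moves(
  motion=[
    {"offset": [-5, -0.8, 2.2], "rotation": [0.004, -0.009, 0]},
    {"offset": [-5, -0.8, 2.2], "rotation": [0.004, -0.009, 0]},
    {"offset": [-5, -0.8, 2.2], "rotation": [0.004, -0.009, 0]},
  ],
)

```text
time: 9.43
tool_pos: [0.5389, -0.2114, 0.127]
tool_rot: [3.137, -0.008, 0.105]
contact_force: [8.2, 3.5, 7.6]
opening: 0.0217
```

Call:
apply_moves(
  motion=[
    {"offset": [-5, -1.8, 2], "rotation": [0.004, -0.009, 0]},
    {"offset": [-5, -1.8, 2], "rotation": [0.004, -0.009, 0]},
    {"offset": [-5, -1.8, 2], "rotation": [0.004, -0.009, 0]},
  ],
)

```text
time: 9.68
tool_pos: [0.5337, -0.2112, 0.1278]
tool_rot: [3.133, -0.01, 0.105]
contact_force: [9.0, -1.5, 6.2]
opening: 0.0217
```

Run:
```python
from ov import *
p=read_camera("side"); draw(p,[],"pics/e2.png",(280,130,390,210),7)
s=observe();print(s["tool_pos"],s["tool_rot"],s["contact_force"],s["torque"])
```

```text
[ 0.5334 -0.2112  0.1278] [ 3.1327 -0.0092  0.1054] [ 7.4934 -1.0565  5.9661] [-0.338  -1.2978  0.0638]
```

View pics/e2.png

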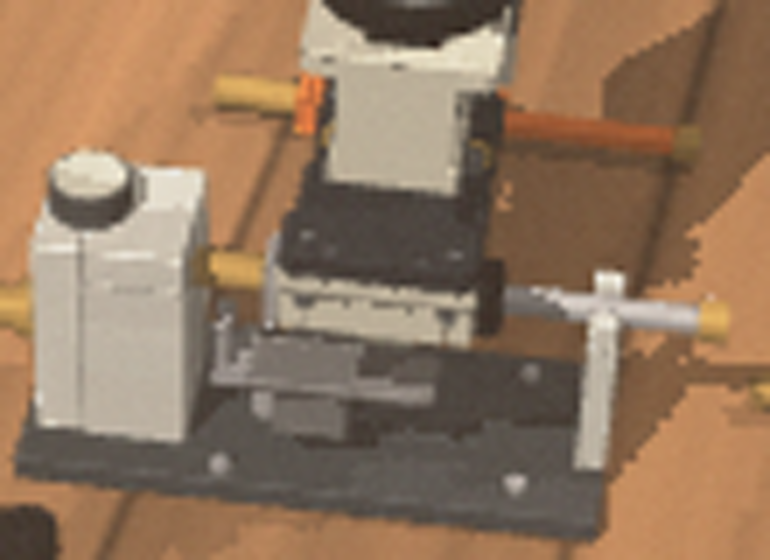

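Call:
apply_moves(
  motion=[
    {"offset": [-5, -0.8, 2], "rotation": [0.008, -0.01, 0]},
    {"offset": [-5, -1, 2], "rotation": [0.006, -0.009, 0]},
    {"offset": [-5, -1, 2], "rotation": [0.004, -0.009, 0]},
  ],
)

```text
time: 9.98
tool_pos: [0.5276, -0.2126, 0.1277]
tool_rot: [3.138, -0.006, 0.105]
contact_force: [8.1, 2.8, 6.6]
opening: 0.0221
```

Call:
apply_moves(
  motion=[
    {"offset": [-5, -1.2, 2], "rotation": [0.004, -0.009, 0]},
    {"offset": [-5, -1.2, 2], "rotation": [0.004, -0.009, 0]},
    {"offset": [-5, -1.2, 2], "rotation": [0.004, -0.009, 0]},
  ],
)

```text
time: 10.23
tool_pos: [0.5213, -0.2131, 0.1276]
tool_rot: [3.137, -0.004, 0.105]
contact_force: [7.2, 0.2, 6.8]
opening: 0.0217
```

Call:
apply_moves(
  motion=[
    {"offset": [-5, -1, 1.8], "rotation": [0.004, -0.005, 0]},
    {"offset": [-5, -1, 1.8], "rotation": [0.004, -0.005, 0]},
  ],
)

```text
time: 10.4
tool_pos: [0.5171, -0.2137, 0.1277]
tool_rot: [3.137, -0.01, 0.105]
contact_force: [6.5, 1.6, 6.3]
opening: 0.0219
```

Call:
apply_moves(
  motion=[
    {"offset": [-5, -0.5, 1], "rotation": [0.002, -0.003, 0]},
    {"offset": [-4, 0, 0], "rotation": [0, 0, 0]},
    {"offset": [0, 0, 0], "rotation": [0, 0, 0]},
  ],
)

```text
time: 10.65
tool_pos: [0.5134, -0.2144, 0.1304]
tool_rot: [3.133, -0.022, 0.106]
contact_force: [-4.1, -0.7, 3.6]
opening: 0.0218
```

Run:
```python
from ov import *
p=read_camera("side"); draw(p,[],"pics/f2.png",(280,130,390,210),7)
s=observe();print(s["tool_pos"],s["tool_rot"],s["contact_force"],s["torque"])
```

```text
[ 0.5132 -0.2145  0.1302] [ 3.133  -0.0211  0.1056] [-0.2706  0.1845  3.8575] [ 0.0393 -0.0479  0.0182]
```

View pics/f2.png

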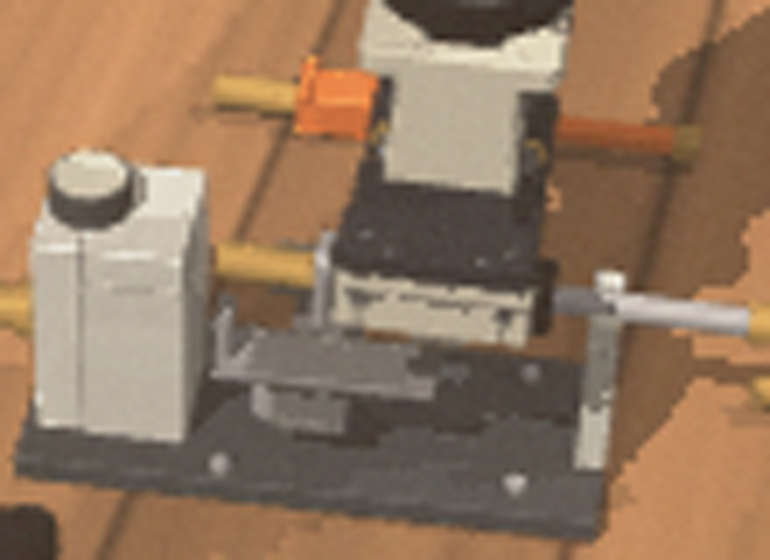

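Call:
apply_moves(
  motion=[
    {"offset": [-4, 0, -1], "rotation": [0.004, -0.01, 0]},
    {"offset": [-2, 0, -4], "rotation": [0.004, -0.01, 0]},
    {"offset": [0, 0, -8], "rotation": [0, 0, 0]},
    {"offset": [0, 0, -10], "rotation": [0, 0, 0]},
    {"offset": [0, 0, -10], "rotation": [0, 0, 0]},
    {"offset": [0, 0, 0], "rotation": [0, 0, 0]},
  ],
)

```text
time: 11.2
tool_pos: [0.5045, -0.2146, 0.1621]
tool_rot: [-3.136, 0.009, 0.105]
contact_force: [0.4, -0.2, -2.9]
opening: 0.0217
```

Run:
```python
from ov import *
p=read_camera("side"); draw(p,[],"pics/g2.png",(270,100,400,210),6)
s=observe();print(s["tool_pos"],s["tool_rot"],s["contact_force"],s["torque"])
```

```text
[ 0.5042 -0.2145  0.1612] [-3.1356  0.0103  0.105 ] [ 0.6791 -0.9722 -2.6772] [ 0.0281  0.0111 -0.0023]
```

View pics/g2.png

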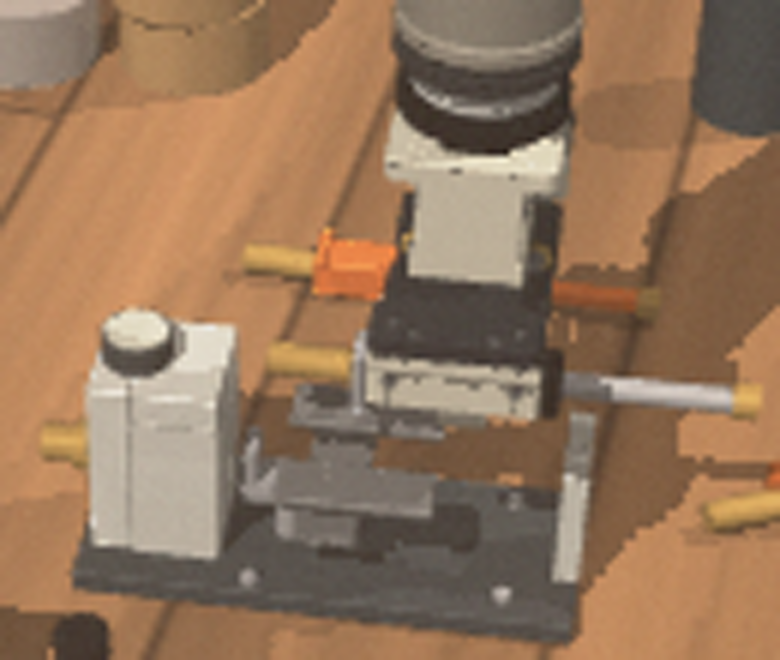

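Call:
apply_moves(
  motion=[
    {"offset": [0, 0, -20], "rotation": [-0.006, 0.01, 0]},
    {"offset": [0, 0, -30], "rotation": [0, 0, 0]},
    {"offset": [0, 0, -30], "rotation": [0, 0, 0]},
    {"offset": [0, 0, -30], "rotation": [0, 0, 0]},
    {"offset": [0, 0, 0], "rotation": [0, 0, 0]},
  ],
  grip_force=35,
)

```text
time: 11.67
tool_pos: [0.5012, -0.2135, 0.2686]
tool_rot: [-3.132, 0.015, 0.104]
contact_force: [1.5, -0.5, -1.6]
opening: 0.0216
```

```bash
python3 to.py 0.495 0.176 0.26 0.25
```

```text
t 11.6667 pos [ 0.5012 -0.2135  0.2686] rot [-3.1318  0.0149  0.1042] F [ 1.5212 -0.4742 -1.6235] open 0.021631655150085794
off mm [  34.5    -387.8871   11.9055] rot [-0.0109  0.0142 -0.1459]
```

Call:
apply_moves(
  motion=[
    {"offset": [2, -20, 0], "rotation": [-0.01, 0.014, 0]},
    {"offset": [3, -35, 0], "rotation": [0, 0, 0]},
    {"offset": [3, -35, 0], "rotation": [0, 0, 0]},
    {"offset": [3, -35, 0], "rotation": [0, 0, 0]},
    {"offset": [3, -35, 0], "rotation": [0, 0, 0]},
    {"offset": [3, -35, 0], "rotation": [0, 0, 0]},
    {"offset": [3, -35, 0], "rotation": [0, 0, 0]},
    {"offset": [3, -35, 0], "rotation": [0, 0, 0]},
    {"offset": [3, -35, 0], "rotation": [0, 0, 0]},
    {"offset": [3, -30, 0], "rotation": [0, 0, -0.04]},
    {"offset": [2, -15, 0], "rotation": [0, 0, -0.05]},
    {"offset": [0, 0, 0], "rotation": [0, 0, -0.05]},
  ],
)

```text
time: 12.67
tool_pos: [0.4883, 0.1455, 0.2519]
tool_rot: [-3.136, 0.027, 0.24]
contact_force: [-0.3, -1.2, -3.9]
opening: 0.0219
```

```bash
python3 to.py 0.495 0.176 0.2 0.25
```

```text
t 12.6667 pos [0.4883 0.1455 0.2519] rot [-3.1362  0.0269  0.2401] F [-0.3408 -1.1997 -3.8676] open 0.021927330723680156
off mm [ 15.1524 -27.7023  51.6852] rot [-0.0056  0.0269 -0.01  ]
```

Call:
apply_moves(
  motion=[
    {"offset": [7, -14, 20], "rotation": [-0.005, 0.027, -0.01]},
    {"offset": [7, -13, 20], "rotation": [0, 0, 0]},
    {"offset": [0, 0, 10], "rotation": [0, 0, 0]},
    {"offset": [0, 0, 0], "rotation": [0, 0, 0]},
    {"offset": [0, 0, 0], "rotation": [0, 0, 0]},
  ],
)

```text
time: 13.08
tool_pos: [0.4909, 0.1779, 0.1932]
tool_rot: [-3.141, 0.011, 0.258]
contact_force: [-0.3, -0.2, -3.3]
opening: 0.0219
```

```bash
python3 to.py 0.495 0.176 0.15 0.25;python3 - <<'E'
from ov import *
p=read_camera("side"); draw(p,[],"pics/h2.png",(230,190,390,330),5)
p=read_camera("top"); draw(p,[],"pics/h1.png",(150,170,260,300),4)
E
```

```text
t 13.0833 pos [0.4909 0.1779 0.1932] rot [-3.1414  0.0108  0.258 ] F [-0.3212 -0.2139 -3.3079] open 0.02192333683766305
off mm [ 3.9586  2.8715 43.164 ] rot [-0.0002  0.0108  0.008 ]
```

View pics/h2.png

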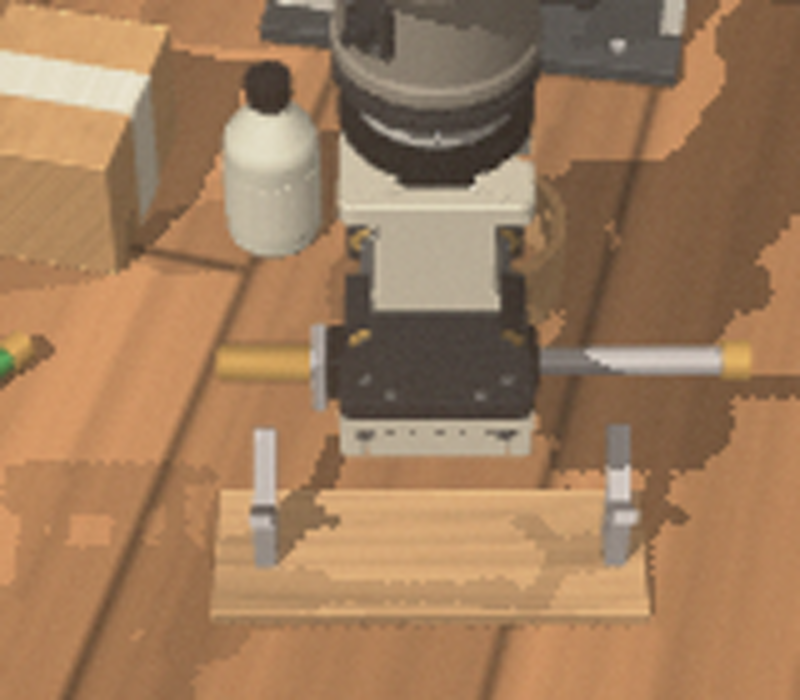

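View pics/h1.png

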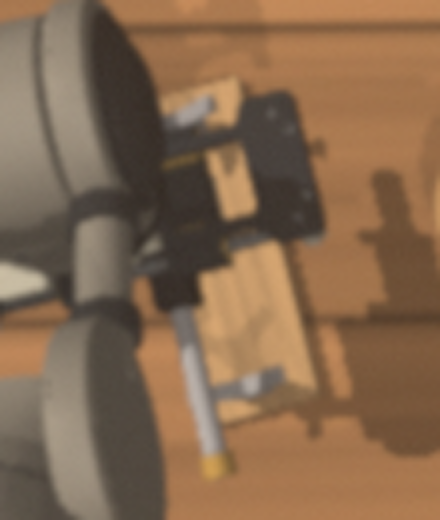

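Run:
```python
from ov import *
from scipy.spatial.transform import Rotation as Ro
s=observe();A=Ro.from_euler('xyz',s["tool_rot"])
S=read_camera("side");Tp=read_camera("top")
for wx in(.091,.051,.045,-.045,-.135):
    X=s["tool_pos"]+A.apply([wx+.0033,0,.0466]); print(wx,X,(proj(S,X)-[230,190])*5,(proj(Tp,X)-[150,170])*4)
```

```text
0.091 [0.5821 0.2014 0.1465] [216.5665 359.2286] [120.3943  58.0077]
0.051 [0.5434 0.1912 0.1469] [310.7406 359.244 ] [137.7034 129.2893]
0.045 [0.5376 0.1897 0.147 ] [324.8587 359.2463] [140.3157 140.0472]
-0.045 [0.4505 0.1668 0.1478] [536.3781 359.2809] [180.0083 303.5074]
-0.135 [0.3635 0.1439 0.1487] [747.4269 359.3155] [220.6777 470.9901]
```

Call:
apply_moves(
  motion=[
    {"offset": [4, 3, 15], "rotation": [0, 0.011, 0.008]},
    {"offset": [0, 0, 15], "rotation": [0, 0, 0]},
    {"offset": [0, 0, 12], "rotation": [0, 0, 0]},
    {"offset": [0, 0, 0], "rotation": [0, 0, 0]},
    {"offset": [0, 0, 0], "rotation": [0, 0, 0]},
  ],
)

```text
time: 13.7
tool_pos: [0.5001, 0.1742, 0.1569]
tool_rot: [3.141, -0.016, 0.245]
contact_force: [-0.2, 1.5, -3.4]
opening: 0.0219
```

```bash
python3 to.py 0.495 0.176 0.1016 0.25
```

```text
t 13.7 pos [0.5001 0.1742 0.1569] rot [ 3.1407 -0.0157  0.2454] F [-0.1551  1.4664 -3.381 ] open 0.021869487024552537
off mm [-5.4253 -3.0213 55.2068] rot [ 0.0009 -0.0157 -0.0046]
```

Call:
apply_moves(
  motion=[
    {"offset": [-5, -3, 8], "rotation": [0.001, -0.016, -0.004]},
    {"offset": [0, 0, 10], "rotation": [0, 0, 0]},
    {"offset": [-1, 0, 10], "rotation": [0, -0.003, 0]},
    {"offset": [0, 0, 4], "rotation": [0, 0, 0]},
    {"offset": [0, 0, 0], "rotation": [0, 0, 0]},
  ],
)

```text
time: 14.12
tool_pos: [0.4945, 0.1758, 0.1249]
tool_rot: [3.141, -0.0, 0.249]
contact_force: [0.4, -0.4, -2.7]
opening: 0.0219
```

```bash
python3 to.py 0.495 0.176 0.1016 0.25
```

```text
t 14.1167 pos [0.4945 0.1758 0.1249] rot [ 3.1415 -0.0002  0.2492] F [ 0.4288 -0.3749 -2.7411] open 0.021865614396580097
off mm [ 0.5301 -0.1023 23.275 ] rot [ 0.0001 -0.0002 -0.0008]
```

Run:
```python
from ov import *
p=read_camera("side"); draw(p,[],"pics/i2.png",(230,190,390,330),5)
```

```text
(no output)
```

View pics/i2.png

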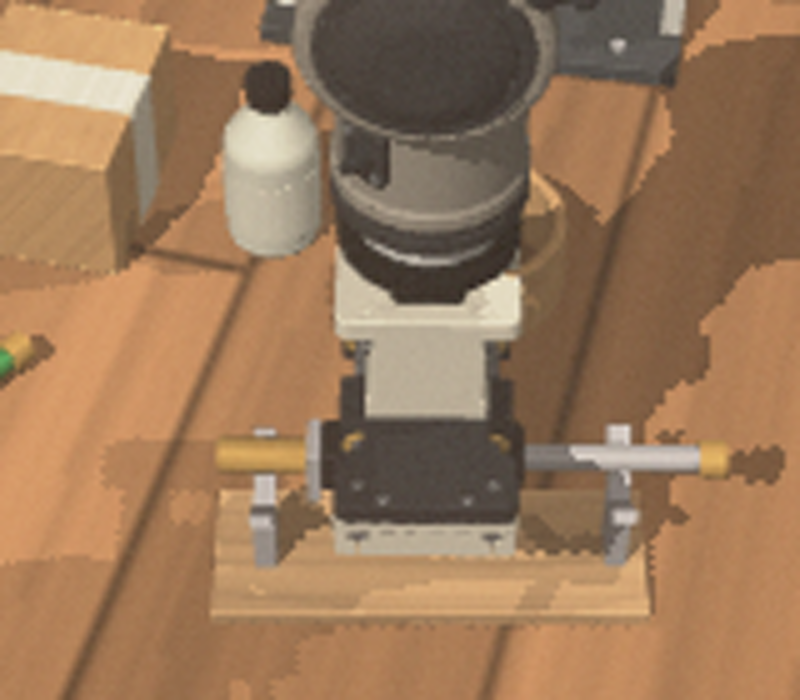

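Call:
apply_moves(
  motion=[
    {"offset": [0, 0, 6], "rotation": [0, 0, 0]},
    {"offset": [0, 0, 6], "rotation": [0, 0, 0]},
    {"offset": [0, 0, 0], "rotation": [0, 0, 0]},
  ],
)

```text
time: 14.42
tool_pos: [0.495, 0.1759, 0.1125]
tool_rot: [3.141, -0.001, 0.249]
contact_force: [0.1, 0.2, -2.1]
opening: 0.0218
```

Call:
apply_moves(
  motion=[
    {"offset": [0, 0, 5], "rotation": [0, 0, 0]},
    {"offset": [0, 0, 0], "rotation": [0, 0, 0]},
  ],
)

```text
time: 14.58
tool_pos: [0.495, 0.1759, 0.1068]
tool_rot: [3.141, -0.001, 0.249]
contact_force: [-0.1, 0.3, -2.0]
opening: 0.0216
```

Call:
apply_moves(
  motion=[
    {"offset": [0, 0, 3], "rotation": [0, 0, 0]},
    {"offset": [0, 0, 0], "rotation": [0, 0, 0]},
  ],
)

```text
time: 14.75
tool_pos: [0.4951, 0.176, 0.1035]
tool_rot: [3.141, -0.001, 0.249]
contact_force: [-0.5, -0.8, -2.0]
opening: 0.0216
```

Call:
apply_moves(
  motion=[
    {"offset": [0, 0, 2], "rotation": [0, 0, 0]},
    {"offset": [0, 0, 0], "rotation": [0, 0, 0]},
  ],
)

```text
time: 14.92
tool_pos: [0.4956, 0.1765, 0.1021]
tool_rot: [-3.141, -0.003, 0.25]
contact_force: [-0.9, 1.4, -1.0]
opening: 0.0215
```

Contact starts; settle a bit more, then open gently.

Call:
apply_moves(
  motion=[
    {"offset": [0, 0, 1.5], "rotation": [0, 0, 0]},
    {"offset": [0, 0, 0], "rotation": [0, 0, 0]},
  ],
)

```text
time: 15.08
tool_pos: [0.4959, 0.1766, 0.1019]
tool_rot: [3.141, -0.005, 0.252]
contact_force: [0.3, -1.5, -1.3]
opening: 0.0218
```

Call:
apply_moves(
  motion=[
    {"offset": [0, 0, 1.0], "rotation": [0, 0, 0]},
    {"offset": [0, 0, 0], "rotation": [0, 0, 0]},
  ],
  grip_force=5,
)

```text
time: 15.25
tool_pos: [0.4962, 0.1767, 0.1014]
tool_rot: [3.141, -0.006, 0.252]
contact_force: [-0.5, -0.3, -1.6]
opening: 0.0219
```

Call:
apply_moves(
  motion=[
    {"offset": [0, 0, 2], "rotation": [0, 0, 0]},
    {"offset": [0, 0, 1], "rotation": [0, 0, 0]},
  ],
)

```text
time: 15.42
tool_pos: [0.4968, 0.1768, 0.0993]
tool_rot: [3.141, -0.008, 0.252]
contact_force: [-2.3, -1.2, 6.0]
opening: 0.0221
```

Call:
apply_moves(
  motion=[
    {"offset": [0, 0, 0], "rotation": [0, 0, 0]},
    {"offset": [0, 0, 0], "rotation": [0, 0, 0]},
    {"offset": [0, 0, 0], "rotation": [0, 0, 0]},
  ],
  grip=0.55,
)

```text
time: 15.67
tool_pos: [0.4973, 0.1767, 0.0992]
tool_rot: [3.141, -0.009, 0.25]
contact_force: [-0.4, -0.9, -0.6]
opening: 0.0374
```

```bash
python3 to.py 0.4962 0.1767 0.16 0.25
python3 - <<'E'
from ov import *
p=read_camera("side"); draw(p,[],"pics/j2.png",(230,190,390,330),5)
E
```

```text
t 15.6667 pos [0.4973 0.1767 0.0992] rot [ 3.1411 -0.0092  0.2504] F [-0.4433 -0.8905 -0.6298] open 0.03739128251053183
off mm [ -0.4711  -0.2107 -60.8367] rot [ 0.0005 -0.0092  0.0004]
```

View pics/j2.png

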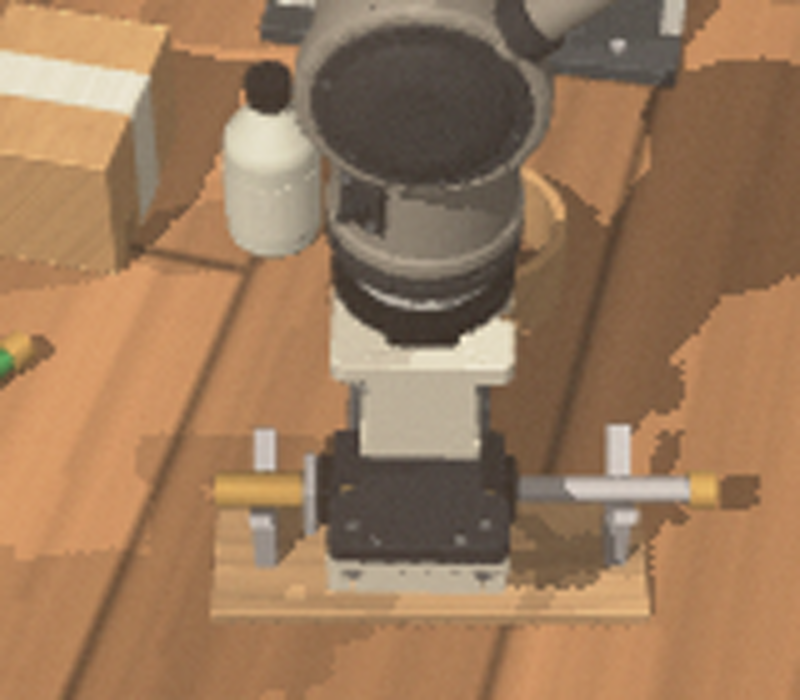

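Call:
apply_moves(
  motion=[
    {"offset": [0, 0, -3], "rotation": [0, 0, 0]},
    {"offset": [0, 0, -12], "rotation": [0, 0, 0]},
    {"offset": [0, 0, -20], "rotation": [0, 0, 0]},
    {"offset": [0, 0, -30], "rotation": [0, 0, 0]},
    {"offset": [0, 0, -35], "rotation": [0, 0, 0]},
    {"offset": [0, 0, -35], "rotation": [0, 0, 0]},
    {"offset": [-20, 0, -30], "rotation": [0, 0, 0]},
    {"offset": [-30, 0, -20], "rotation": [0, 0, 0]},
    {"offset": [-30, 0, 0], "rotation": [0, 0, 0]},
    {"offset": [-30, 0, 0], "rotation": [0, 0, 0]},
    {"offset": [0, 0, 0], "rotation": [0, 0, 0]},
    {"offset": [0, 0, 0], "rotation": [0, 0, 0]},
  ],
  grip=0.4,
)

```text
time: 16.72
tool_pos: [0.3852, 0.1478, 0.2935]
tool_rot: [3.141, -0.011, 0.249]
contact_force: [-0.8, 0.1, -0.1]
opening: 0.0554
```

Run:
```python
from ov import *
s=observe();print(s["time"],s["tool_pos"],s["contact_force"])
R=T(.498,.177,.25)
seg=[(R(a),R(b),(255,0,255)) for a,b in box(-.045,.045,-.011,.011,.042,.068)+[((-.135,0,.055),(.091,0,.055))]]
for n,c in(("side",(250,250,380,330)),("top",(160,170,260,300))):
    p=read_camera(n); draw(p,seg,f"pics/k{n}.png",c,6 if n=="side" else 4.5)
    print(n,[(np.round(d["location"],4),round(d["score"],2)) for d in tip_of("wand_mid",p)[:5]])
    for q in("tape","carton","bottle"): print(q,[np.round(d["location"],4) for d in tip_of(q,p)[:1]])
```

```text
16.7167 [0.3852 0.1478 0.2935] [-0.8085  0.1281 -0.0777]
side [(array([ 0.3138, -0.3144,  0.019 ]), 0.91), (array([0.5034, 0.1758, 0.0578]), 0.83), (array([ 0.575 , -0.4219,  0.0112]), 0.82), (array([0.7764, 0.2294, 0.0132]), 0.58)]
tape [array([ 0.5104, -0.0005, -0.0011])]
carton [array([ 0.7385, -0.0046,  0.0014])]
bottle [array([ 0.6247, -0.0075, -0.0023])]
top [(array([0.7759, 0.2328, 0.0128]), 0.89), (array([ 0.3083, -0.3152,  0.0117]), 0.86), (array([ 0.5738, -0.4266,  0.0145]), 0.69), (array([0.4957, 0.1761, 0.0537]), 0.65), (array([0.4961, 0.1766, 0.0559]), 0.43)]
tape [array([0.5112, 0.0009, 0.0006])]
carton [array([ 0.7408, -0.0087, -0.0024])]
bottle [array([ 0.626 , -0.0101,  0.006 ])]
```

View pics/kside.png

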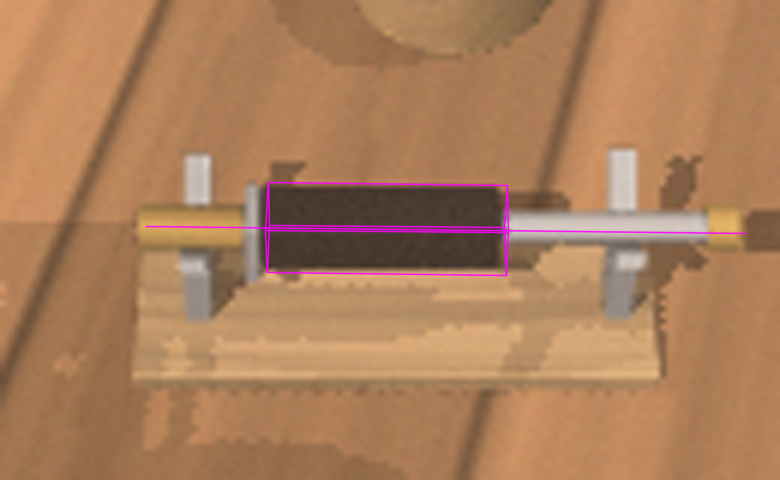

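View pics/ktop.png

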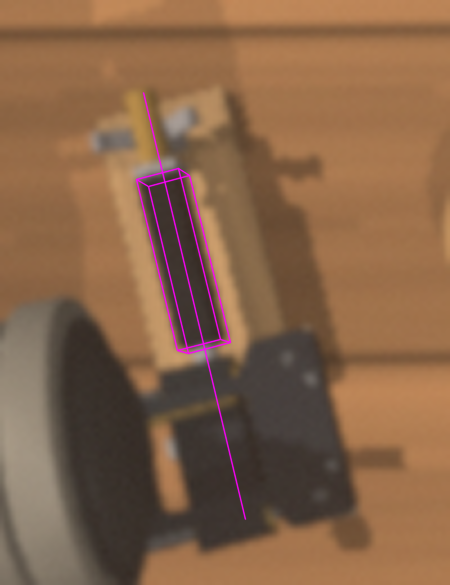

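```bash
python3 -c "
from cell import *
print(hand_in())"
```

```text
the job is handed in; nothing more can be done
None
```

The wand is out of the station and lying in both V-forks of the rest, and the job was handed in at about 17 s of the 48 s allowed. `hand_in()` gives no verdict, so success is my reading of the checks below.

- **Release and draw:** I felt for the paddle ears with the fingertips and held the paddle about 6 mm down. I then gripped the wand and pulled it level about 55 mm along the station axis before lifting it.
- **Forces at the station:** The wrist force peaked at about 21 N in the readings, for one reading, when I pressed close to the paddle's hard stop. I backed off at once. During the draw it stayed at roughly 9–15 N. I only read the force at the end of each call, so a brief higher peak between readings is possible.
- **Drift in the draw:** The wand drifted about 2 mm sideways off the line at one stage, still within the loose fit of the socket, and I corrected it.
- **Placing:** In the last pictures the wand sits level in both forks, within about 3 mm of the target outline along the axis and 2 mm sideways. The networks agreed from the top camera, at 2 mm horizontally and 1 mm in height. The side camera put it about 5–6 mm off, within its stated error of about 4 mm plus my own error in locating the rest.
- **Surroundings:** At the last check the gripper was more than 15 cm above the bench objects with the force reading about zero. The networks put the tape and carton within 3 mm of their first readings. The bottle read 3 to 6 mm off, close to the networks' accuracy, and the arm never went near it at low height.

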